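# Hang the utensil cup in the worktop rail, up against its hidden stop

## Robot

A 6-joint arm with a two-finger parallel gripper is mounted at the origin on a cart in front of the work surface, level with it; the furniture and walls round the work are solid. World frame = base frame: x ahead of the robot, y to its left, z up, the work surface at z = 0. Lengths are in m, angles in rad, forces in N, time in s.
With the tool pointing down it reaches from about 0.3 to 0.775 m from the base axis. Payload 14.6 kg.
Tool frame: the origin (TCP) lies midway between the tips of the shut fingers; the grasp point (between the pads) lies tcp_to_grasp behind it (tcp_to_grasp is the distance from the TCP to the grasp point, in m); z points along the fingers, y is the line along which they close (so a half turn about z gives the same grasp; the last joint's range is limited). The gripper opens to 94 mm and grips with 3 to 60 N. Pads are 16 mm wide; open, the fingers measure 119 mm over their backs; the gripper's body (75 mm by 177 mm) begins 78 mm behind the grasp point.
Start: joints at [1.085, 0.3, 1.521, -0, 1.321, -0.067], TCP at [0.224, 0.502, 0.205] pointing down, gripper open.
Joint ranges: [-3.03, 3.03], [-0.79, 2.21], [0.23, 2.52], [-1.04, 4.18], [0, 3.07], [-2.55, 2.55]. Speed limits (rad/s): [2.22, 2.22, 2.57, 3.14, 3.14, 3.14].

## Interface

Orientations are given as a unit quaternion [w, x, y, z].
In Python, from bench import * gives the robot as it stands. The module is installed in compiled form; this text tells all that it offers.
- The arm moves only by the shell command python3 -m jog 'ROWS' [FORCE]. ROWS is JSON, a list that holds one entry, the list of rows, each a list of 5 numbers: the shift along the world's x, y, z in cm, then the turn about the world's z in degrees, then the opening, from 0 (shut) to 1 (fully open). In form: [[[dx, dy, dz, yaw, gripper], ...]]. A call has 1 to 12 rows; each row shifts and turns the commanded pose from where the row before left it; what a row does not reach is not made up. A row lasts 1/8 s, in which the tool goes at most 62.5 mm and 10.7 degrees, less where a joint would pass 70% of its speed; a pose out of reach is approached as far as the arm can. A call with a gripper value outside its range is refused whole. The fingers move at their own pace and stop on an object; FORCE is the grip in N (left out, the last holds). Time passes only in rows, so rows that do not move let the fingers close. It gives the time, the measured TCP pose, the force, the opening and the grip force at its end, in the units of the state.
- get_obs(): the state, without advancing time (a new reading comes with each control period).
- snapshot(name): name is "scene" or "top" or "wrist"; returns (picture, depth): 480x640x3 uint8, red, green, blue; 480x640 float32, m along the optical axis (not along the pixel's ray), 0 where there is no reading.
- camera_model(name): a dict with "camera_matrix" (3x3 intrinsics, pixels), "extrinsics" (4x4, takes a point from world to camera coordinates); the wrist camera has in their place "mount" (4x4, takes a point from camera to tool coordinates, whose origin is the TCP and whose axes are the flange's). Camera axes: x right, y down, z forward; pixel columns grow to the right and rows downward; lengths in m; the calibration is good to about 2 mm. A picture is of the moment at which its call begins: read the wrist's pose just before it. camera_model takes no time and is no camera call.
- finish_job(): hands the job in; it is judged then, once.
Trained networks look in the newest picture that a camera, given by its name, has taken for a name from the list of things; names that differ only in an ending like _2 or _b are one class to them, and where a whole thing is asked for, a point or a joint stands for the part that bears it (a point fixed in the world has none). Each returns a list of dicts, best first, with "confidence" (0 to 1); they miss things now and then, are a little off and sometimes report something else, mostly with a low value. They report only what shows in the picture. A call takes as long as a camera call. They do not tell look-alikes from the thing itself.
- find_in(label, camera): "rect" ([left, top, right, bottom] in pixels, round what is visible of it).
- trace(label, camera): "mask" (480x640 bool, what is visible of it) and "rect" ([left, top, right, bottom] in pixels, round what is visible of it).
- landmark_of(label, camera): "centre" ([column, row] in pixels: a listed point, or the origin of a listed thing).
The state is a dict: "clock": time; "q": joint angles; "dq": joint speeds; "joint_efforts": joint torques, N m; "tcp_pos": TCP position; "eef_rot": TCP orientation; "contact_force": force on the tool from outside, world axes, zero at the start; "ft_torque": the same for the moment, N m; "width": opening from 0.0 (shut) to 1.0 (fully open); "gripper_force": force on a finger pad.
Only numpy, scipy, OpenCV 4.12 (cv2) and the standard library are available. Lean on these libraries where they do the work, as an engineer would, in place of code of your own. Each camera call takes 0.05 s, during which the arm holds its last target. There are 200 camera calls.

## Task

Pick up the small green utensil cup by the white grip on top, feed the two black wheels on its back into the open end of the aluminium rail (the left end, with the orange mark), slide it along until it meets the sprung stop hidden somewhere inside, and press it home there with about ten newtons for a moment. Then ease off, so that the squeezed stop does not throw the cup back, and let go, leaving the cup hanging upright in the rail and still against the stop. Go gently, forcing neither rail nor stop, and leave the mug, the lemon and the brush near the rail where they are.

Things in the scene. Friction and masses are not known exactly. Their poses are not given: they have to be found in the camera images.
- cup: Green open utensil cup, 64 x 64 x 62 mm, on a white back plate 46 mm wide, 128 mm high; 0.13 to 0.25 kg. Origin: centre of the underside; z up, x towards the back plate (rear face x = +36 mm) and wheels. Stands upright on the worktop, back roughly away from the robot. It runs freely in the rail with its origin at x = -50, z = 60 mm of the rail's frame, turned as the rail; play 2 mm each way in x and z.
- cup_grip (a point): Middle of the white grip blade on top of the cup, at x = +1, z = 150 mm of the cup. The blade is 26 mm long in the cup's x, 12 mm thick in its y, and stands free from z = 128 (top of the 18 mm wide arm that carries it) to 168 mm. Pinch it from above across its thickness.
- cup_wheels (a point): Midway between the two black wheels behind the cup's back plate: x = 48, y = 0, z = 105 mm of the cup. Wheels: 22 mm diameter, x = 44 to 52 mm, centred at y = +12 and -12 mm, on 8 mm thick axles. They are fixed and slide, not roll.
- cup_nose (a point): Leading point of the front wheel, x = 48, y = -23, z = 105 mm of the cup: this meets the stop. The stop yields 1 mm per 1.2 N, bottoms after 14 mm and springs back.
- rail: Fixed aluminium rail stand, 300 mm long (its y), 183 mm high. Origin: middle of its length, on the worktop; z up, flat front at x = -12 mm looks to -x, the robot. Slot in the front 12 mm high, middle z = 165 mm; the front is 4 mm thick; channel behind it x = -8 to 5, z = 151.5 to 178.5 mm. In the channel is a sprung stop, its front a dark block (stop_block) at an unmeasured y from -90 to -20 mm.
- rail_mouth (a point): Middle of the open end of the rail's slot and channel (left, orange mark): x = -2, y = +150, z = 165 mm of the rail's frame. The wheels enter here, moving to the rail's -y; the other end is capped. The stand's foot is 12 mm high, x = -40 to +45 mm.
- mug: Green and white mug, 78 x 116 x 101 mm, a bystander; origin: centre of its underside.
- lemon: Lemon, 71 x 53 x 51 mm, a bystander; origin: centre of its underside.
- wood_brush: Wooden scrubbing brush, 60 x 150 x 36 mm, behind the rail's left end, a bystander; origin: centre of its underside.
Things that resemble listed ones, but are neither listed nor needed, are in the scene too. Leave any purple look-alike of the cup alone.

How it is judged:
By the outcome, as a careful person would: the job done as asked, in the order asked, and still so for the second after the job is handed in, with the robot touching nothing.
It also fails if it takes over 64 s, if anything falls off the work surface, if the arm or the gripper's body presses on something with over 40 N, if the wrist force passes 120 N, or if a joint passes its speed limit or range.

## Working session

There is one attempt and no reset: what is moved stays moved. The work goes in short steps, Python scripts to look and compute and a shell command to move; the robot and the scene stay as the last step left them, time stands still between calls to the robot, and variables do not carry over. Pictures are saved under pics/ and viewed, at most 10 in all, crops included, and the job is handed in when it is done.

```bash
mkdir -p pics; cat > h.py <<'E'
from bench import *
import numpy as np, cv2
from scipy.spatial.transform import Rotation as R
def cam(name):
    m=camera_model(name); K=np.array(m["camera_matrix"])
    if "extrinsics" in m: T=np.linalg.inv(np.array(m["extrinsics"]))
    else:
        o=get_obs(); q=o["eef_rot"]; W=np.eye(4); W[:3,:3]=R.from_quat([q[1],q[2],q[3],q[0]]).as_matrix(); W[:3,3]=o["tcp_pos"]
        T=W@np.array(m["mount"])
    return K,T
def pt(K,T,u,v,d): # depth -> world
    return (T@np.r_[np.linalg.inv(K)@[u*d,v*d,d],1])[:3]
def atz(K,T,u,v,z):
    r=T[:3,:3]@np.linalg.inv(K)@[u,v,1]; o=T[:3,3]; return o+r*(z-o[2])/r[2]
def cloud(K,T,d):
    v,u=np.mgrid[:480,:640]; p=np.stack([u*d,v*d,d],-1)@np.linalg.inv(K).T
    P=p@T[:3,:3].T+T[:3,3]; P[d==0]=np.nan; return P
E
python3 - <<'E'
from h import *
o=get_obs(); print({k:np.round(v,3) for k,v in o.items()})
ims=[]
for n in ("scene","top"):
    K,T=cam(n); im,d=snapshot(n); np.savez(f"{n}.npz",im=im,d=d,K=K,T=T); cv2.imwrite(f"pics/{n}0.png",im[:,:,::-1])
    print(n,T[:3,3].round(3), T[:3,2].round(2))
    for l in ("cup","cup_grip","cup_wheels","cup_nose","rail","rail_mouth","mug","lemon","wood_brush"):
        for r in landmark_of(l,n)[:3]:
            u,v=r["centre"]; dd=d[int(v),int(u)] if 0<=v<480 and 0<=u<640 else 0
            print(l,np.round([u,v],1),round(r["confidence"],2),pt(K,T,u,v,dd).round(3))
E
```

```text
{'clock': np.float64(0.0), 'q': array([ 1.085,  0.3  ,  1.522,  0.   ,  1.321, -0.067]), 'dq': array([-0.001,  0.001, -0.001,  0.   , -0.001,  0.002]), 'joint_efforts': array([-1.0000e-03, -5.3181e+01, -3.5274e+01,  7.1000e-02,  2.4000e-02,
       -0.0000e+00]), 'tcp_pos': array([0.224, 0.502, 0.205]), 'eef_rot': array([-0.   ,  0.208,  0.978, -0.001]), 'contact_force': array([-0.091,  0.214, -0.123]), 'ft_torque': array([-0.05 ,  0.022,  0.034]), 'gripper_force': np.float64(0.0), 'width': np.float64(0.999)}
scene [-0.108 -0.057  1.11 ] [ 0.52 -0.11 -0.85]
cup [260.9 288.9] 0.68 [ 0.449 -0.016  0.006]
cup [228.6 204.4] 0.54 [0.717 0.039 0.035]
cup [276.3 212.1] 0.22 [ 0.567 -0.086  0.171]
cup_grip [411.9 310.4] 0.94 [ 0.253 -0.339  0.168]
cup_grip [254.1 262.1] 0.88 [ 0.439 -0.015  0.167]
cup_wheels [406.5 300.3] 0.92 [ 0.301 -0.35   0.113]
cup_wheels [248.4 256.6] 0.8 [ 0.491 -0.001  0.109]
cup_nose [255.  256.1] 0.93 [ 0.478 -0.018  0.128]
cup_nose [423.7 307.6] 0.8 [ 0.319 -0.421  0.   ]
rail [330.9 235.2] 0.69 [ 0.572 -0.229  0.015]
rail_mouth [275.2 212.7] 0.91 [ 0.582 -0.084  0
[... 187 characters left out ...]
39 0.035]
top [ 0.356 -0.208  1.272] [ 0.15 -0.   -0.99]
cup [243.2 280.6] 0.97 [ 0.445 -0.012  0.004]
cup [371.3 353.5] 0.92 [ 0.252 -0.336  0.007]
cup_grip [232.5 275. ] 0.85 [ 0.446 -0.013  0.168]
cup_grip [379.9 360. ] 0.77 [ 0.251 -0.338  0.167]
cup_wheels [230.6 257.5] 0.98 [ 0.506  0.022 -0.001]
cup_wheels [391.4 340.2] 0.81 [ 0.29  -0.373  0.112]
cup_nose [240.  256.2] 0.98 [ 0.496 -0.02   0.11 ]
cup_nose [396.4 345.4] 0.83 [ 0.27  -0.401  0.001]
rail [325.  230.7] 0.63 [ 0.569 -0.227  0.013]
rail [222.6 166.6] 0.57 [0.743 0.038 0.033]
rail_mouth [263.4 216. ] 0.89 [ 0.577 -0.086  0.186]
lemon [368.8 290.7] 0.93 [ 0.409 -0.331  0.05 ]
wood_brush [220.  168.7] 0.89 [0.737 0.044 0.035]
```

```bash
python3 -c "
import bench;print([x for x in dir(bench) if not x.startswith('_')]); print(getattr(bench,'tcp_to_grasp',None))"
```

```text
['Unreachable', 'camera_model', 'find_in', 'finish_job', 'get_obs', 'landmark_of', 'snapshot', 'tcp_to_grasp', 'trace']
0.0188
```

```bash
python3 - <<'E'
import cv2,numpy as np
a=cv2.imread("pics/scene0.png"); cv2.imwrite("pics/c1.png",cv2.resize(a[170:370,190:460],None,fx=2.9,fy=2.9,interpolation=cv2.INTER_CUBIC))
a=cv2.imread("pics/top0.png"); cv2.imwrite("pics/c2.png",cv2.resize(a[140:400,200:460],None,fx=2.3,fy=2.3,interpolation=cv2.INTER_CUBIC))
E
python3 - <<'E'
from h import *
z=np.load("top.npz"); P=cloud(z["K"],z["T"],z["d"])
# rail top: z 0.18-0.19
m=(abs(P[...,2]-.184)<.006); n,l,s,c=cv2.connectedComponentsWithStats(m.astype(np.uint8))
for i in range(1,n):
    if s[i,4]>60:
        Q=P[l==i]; r=cv2.minAreaRect(Q[:,:2].astype(np.float32)*1000); print("z~.183",s[i],np.round(r[0],1),np.round(r[1],1),r[2],np.median(Q[:,2]), cv2.boxPoints(r).round(0).tolist())
m=(abs(P[...,2]-.168)<.005); n,l,s,c=cv2.connectedComponentsWithStats(m.astype(np.uint8))
for i in range(1,n):
    if s[i,4]>15:
        Q=P[l==i]; r=cv2.minAreaRect(Q[:,:2].astype(np.float32)*1000); print("z~.168",s[i],np.round(r[0],1),np.round(r[1],1),r[2],np.median(Q[:,2]))
# cup walls / plate top
for x0,y0 in((.445,-.013),(.252,-.337)):
    for lo,hi in((.055,.07),(.118,.134)):
        m=(np.hypot(P[...,0]-x0,P[...,1]-y0)<.08)&(P[...,2]>lo)&(P[...,2]<hi)
        if m.sum()>5:
            r=cv2.minAreaRect(P[m][:,:2].astype(np.float32)*1000); print(x0,lo,m.sum(),np.round(r[0],1),np.round(r[1],1),round(r[2],1),z["im"][m].mean(0).round())
E
```

```text
z~.183 [557  52  31   6  79] [ 953.1 -825. ] [70.9  9.3] 87.86083984375 0.1831435125948382 [[947.0, -860.0], [956.0, -861.0], [959.0, -790.0], [950.0, -789.0]]
z~.183 [  0  63  46   7 112] [954.1 486. ] [105.8  10.7] 89.8321304321289 0.18382299930495116 [[949.0, 433.0], [959.0, 433.0], [960.0, 539.0], [949.0, 539.0]]
z~.183 [ 263  199  134   23 1424] [ 588.8 -235.2] [ 39.6 303.1] 1.4237899780273438 0.1829680697065479 [[565.0, -84.0], [573.0, -387.0], [612.0, -386.0], [605.0, -83.0]]
z~.168 [535  55  24   6  63] [ 955.  -772.6] [10.2 57.2] 0.7080944180488586 0.16835323415656012
z~.168 [560  57   9   4  23] [ 951.2 -814.3] [ 4.4 22.3] 0.8151089549064636 0.16852125458298461
z~.168 [570  57  14   3  28] [ 951.6 -843.3] [ 2.9 29.7] 1.3508350849151611 0.16841015307946772
z~.168 [  0  67  49   7 115] [953.2 492.1] [ 10.7 115.8] 0.05553575977683067 0.16828096952619886
z~.168 [230 270   8  12  61] [445.4 -14.9] [24.9 11.8] 18.24175262451172 0.16822550369653122
z~.168 [376 352  10  13  67] [ 254.9 -339.2] [11.8 25.5] 57.358436584472656 0.16834578442626058
0.445 0.055 131 [446.3 -14.4] [67.8 65.2] 21.2 [ 59. 118.  90.]
0.445 0.118 130 [462.8  -4.4] [60.5 41.9] 1.6 [200. 201. 200.]
0.252 0.055 126 [ 255.5 -339.1] [64.6 67. ] 56.6 [127.  67. 160.]
0.252 0.118 140 [ 277.7 -347. ] [38.3 62. ] 24.0 [155.  86. 193.]
```

View pics/c1.png

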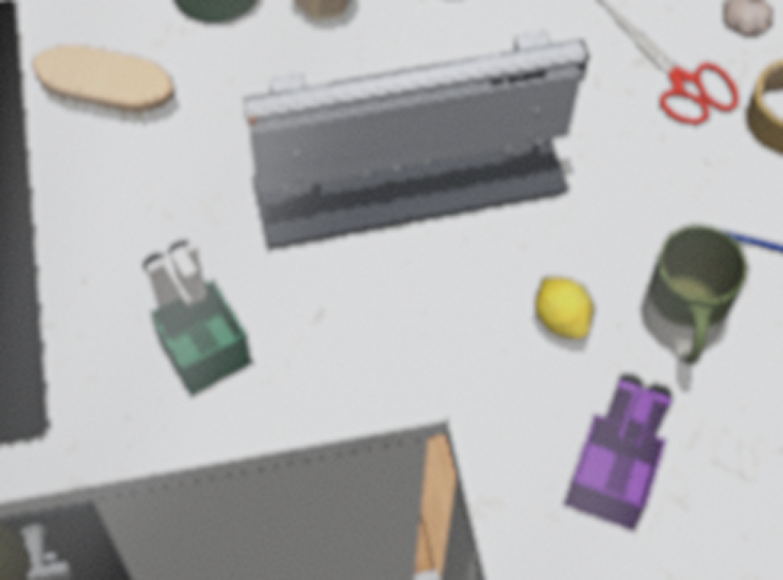

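View pics/c2.png

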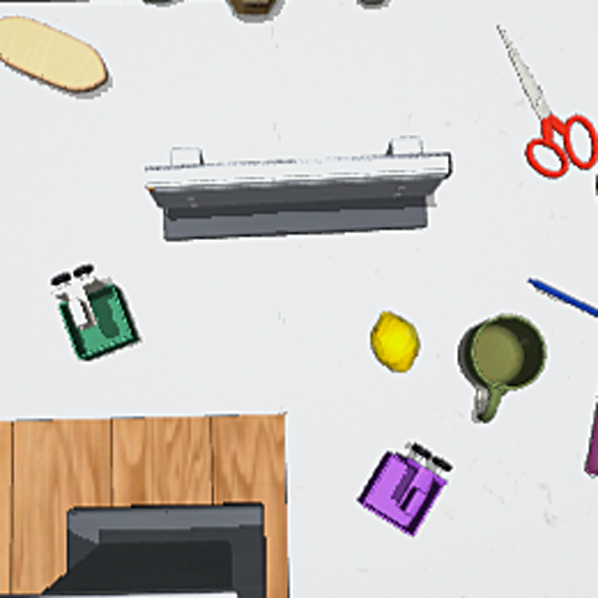

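The cup candidates are the green one, top (243,281) / scene (261,289), and the purple one, top (371,353) / scene (406,330). The green cup fits the description: white back plate and grip, two black wheels. The enlarged crop confirms this, and the purple one is the look-alike to leave alone. The rail's orange mark is at its left end, scene (275,212).

```bash
python3 - <<'E'
from h import *
z=np.load("top.npz"); P=cloud(z["K"],z["T"],z["d"]); K,T=z["K"],z["T"]
for y in np.arange(-.15,.6,.05):
    m=(P[...,0]>.15)&(P[...,0]<.65)&(abs(P[...,1]-y)<.025); print(round(y,2),m.sum(),np.nanmax(P[m][:,2]).round(3) if m.any() else None)
# rail front-top edge line: per-y min x at z~.183
m=(abs(P[...,2]-.183)<.004)&(P[...,0]>.5)&(P[...,0]<.65)&(P[...,1]<0)&(P[...,1]>-.45)
Q=P[m]; b=np.round(Q[:,1]/.006); F=np.array([Q[b==i][Q[b==i][:,0].argmin()] for i in np.unique(b)])
c=np.polyfit(F[:,1],F[:,0],1); print("front x at y=-.235",np.polyval(c,-.235),"yaw",-np.degrees(np.arctan(c[0])),Q[:,1].min(),Q[:,1].max(),np.abs(F[:,0]-np.polyval(c,F[:,1])).max())
for n,u,v,zz in(("grip",232.5,275,.15),("wh",230.6,257.5,.105),("nose",240,256.2,.105),("mouth",263.4,216,.165)): print(n,atz(K,T,u,v,zz).round(4))
s=np.load("scene.npz")
for n,u,v,zz in(("grip",254.1,262.1,.15),("wh",248.4,256.6,.105),("nose",255,256.1,.105),("mouth",275.2,212.7,.165)): print("s",n,atz(s["K"],s["T"],u,v,zz).round(4))
E
```

```text
-0.15 2834 0.189
-0.1 2710 0.19
-0.05 2731 0.13
0.0 2830 0.172
0.05 2698 0.009
0.1 2875 0.531
0.15 2860 0.013
0.2 2925 0.59
0.25 2984 0.578
0.3 2805 0.013
0.35 2740 0.014
0.4 2770 0.013
0.45 2861 0.248
0.5 2775 0.013
0.55 2758 0.014
front x at y=-.235 0.5700702318659966 yaw 1.6028236954144428 -0.3870723424523109 -0.08413836998405289 0.005779520009034811
grip [ 0.448  -0.0096  0.15  ]
wh [0.4939 0.003  0.105 ]
nose [ 0.4965 -0.0196  0.105 ]
mouth [ 0.5813 -0.0832  0.165 ]
s grip [ 0.4488 -0.0144  0.15  ]
s wh [ 4.932e-01 -4.000e-04  1.050e-01]
s nose [ 0.4915 -0.0166  0.105 ]
s mouth [ 0.5699 -0.0832  0.165 ]
```

```bash
python3 -m jog '[[[0,0,2,0,0.5],[0,-2,3,5,0.5],[1,-4,2,5,0.5],[2,-5,0,5,0.5],[2,-5,0,5,0.5],[3,-5,0,5,0.5],[3,-5,0,5,0.5],[3,-5,0,5,0.5],[3,-5,0,5,0.5],[3,-5,0,2,0.5],[2.1,-5,0,0,0.5],[0,-5.7,0,0,0.5]]]' 30
```

```text
clock: 2.5
tcp_pos: [0.4452, -0.0163, 0.2752]
eef_rot: [-0.0, -0.157, 0.988, 0.0]
contact_force: [0.4, -0.3, -0.6]
width: 0.5
gripper_force: 0.0
```

```bash
python3 - <<'E'
from h import *
print(get_obs()["q"].round(2))
K,T=cam("wrist"); im,d=snapshot("wrist"); cv2.imwrite("pics/w1.png",im[:,:,::-1]); P=cloud(K,T,d)
print(T[:3,3])
for lo,hi in((.16,.175),(.12,.134),(.055,.07)):
    m=(np.hypot(P[...,0]-.45,P[...,1]+.013)<.07)&(P[...,2]>lo)&(P[...,2]<hi)
    if m.sum()>5:
        r=cv2.minAreaRect(P[m][:,:2].astype(np.float32)*1000); print(lo,m.sum(),np.round(r[0],1),np.round(r[1],1),round(r[2],1),np.median(P[m][:,2]))
for l in ("cup_grip","cup_wheels","cup_nose","rail_mouth"):
    for r in landmark_of(l,"wrist")[:2]:
        u,v=r["centre"]; print(l,np.round([u,v]),round(r["confidence"],2),atz(K,T,u,v,{"cup_grip":.15,"rail_mouth":.165}.get(l,.105)).round(4))
E
```

```text
[-0.12  0.01  1.69  0.    1.44 -2.  ]
[ 0.3788522  -0.03776858  0.45409963]
0.16 608 [446.6 -13.4] [25.8 12. ] 19.3 0.167454301747672
0.12 878 [457.   -8.9] [48.6 45.1] 19.2 0.12729844341601476
0.055 854 [445.8 -13.5] [63.9 64. ] 20.2 0.06115958774161956
cup_grip [316. 236.] 0.71 [ 0.4469 -0.0135  0.15  ]
cup_wheels [314. 278.] 0.56 [0.494 0.    0.105]
cup_nose [296. 278.] 0.79 [ 0.4991 -0.0146  0.105 ]
cup_nose [320. 236.] 0.37 [ 0.4563 -0.0067  0.105 ]
```

View pics/w1.png

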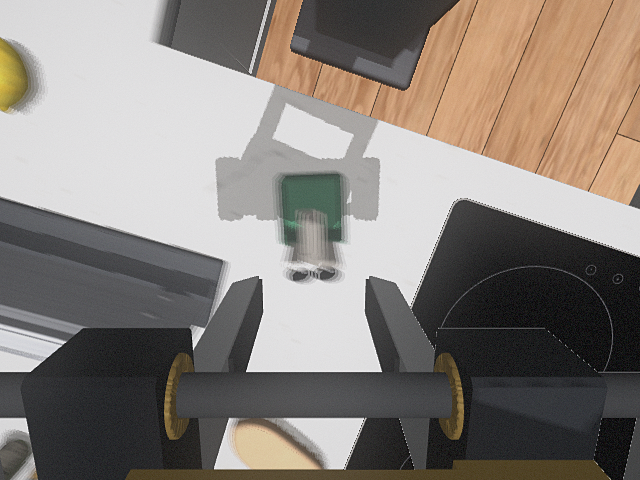

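The wrist view shows the green cup centred between the open fingers, grip at about (313,225). The rail is to the left and a hob to the right, both clear of the fingers. I'm descending.

```bash
python3 -m jog '[[[0.1,0.3,-3,1,0.5],[0,0,-4,0,0.5],[0,0,-3,0,0.5],[0,0,-2,0,0.5],[0,0,-1,0,0.5],[0,0,-1,0,0.5],[0,0,0,0,0.5],[0,0,0,0,0.5]]]' 30; python3 -m jog '[[[0,0,0,0,0],[0,0,0,0,0],[0,0,0,0,0],[0,0,0,0,0],[0,0,0,0,0],[0,0,0,0,0],[0,0,0,0,0],[0,0,0,0,0]]]' 40
```

```text
clock: 3.75
tcp_pos: [0.4459, -0.0115, 0.136]
eef_rot: [0.0, -0.165, 0.986, -0.0]
contact_force: [0.4, -0.5, -0.2]
width: 0.504
gripper_force: 0.0
clock: 4.75
tcp_pos: [0.4456, -0.0115, 0.1354]
eef_rot: [-0.0, -0.165, 0.986, 0.0]
contact_force: [-0.3, 0.1, -2.5]
width: 0.126
gripper_force: 39.9
```

```bash
python3 -m jog '[[[0,0,1,0,0],[0,0,2,0,0],[0,0,2,0,0],[0,0,1,-2.5,0],[1,0,0,-5,0],[2,-0.5,0,-5,0],[2,-0.5,0,-5,0],[2,-0.5,0,0,0],[1.2,-0.5,0,0,0],[0,0,0,0,0],[0,0,0,0,0],[0,0,0,0,0]]]' 40
python3 - <<'E'
from h import *
for n in("scene","top","wrist"):
    K,T=cam(n); im,d=snapshot(n); np.savez(f"{n}1.npz",im=im,d=d,K=K,T=T); cv2.imwrite(f"pics/{n}1.png",im[:,:,::-1]); P=cloud(K,T,d)
    for l,zz in (("cup_wheels",.165),("cup_nose",.165),("rail_mouth",.165),("cup_grip",.21)):
        for r in landmark_of(l,n)[:2]:
            u,v=r["centre"]; print(n,l,np.round([u,v]),round(r["confidence"],2),atz(K,T,u,v,zz).round(4))
    if n=="scene": continue
    for lo,hi in((.115,.13),(.18,.19)):
        m=(P[...,0]>.45)&(P[...,0]<.65)&(P[...,1]<.04)&(P[...,1]>-.39)&(P[...,2]>lo)&(P[...,2]<hi)
        k,lb,s,_=cv2.connectedComponentsWithStats(m.astype(np.uint8))
        for i in range(1,k):
            if s[i,4]>100:
                r=cv2.minAreaRect(P[lb==i][:,:2].astype(np.float32)*1000); print(n,lo,s[i,4],np.round(r[0],1),np.round(r[1],1),round(r[2],1),np.median(P[lb==i][:,2]).round(4))
a=[cv2.resize(cv2.imread(f"pics/{n}1.png"),None,fx=1,fy=1) for n in("scene","top")]
cv2.imwrite("pics/c3.png",np.hstack([cv2.resize(a[0][150:330,180:360],(400,400)),cv2.resize(a[1][170:310,180:320],(400,400))]))
E
```

```text
clock: 6.25
tcp_pos: [0.5273, -0.0314, 0.1957]
eef_rot: [0.0, -0.013, 1.0, -0.0]
contact_force: [0.4, 0.3, -1.9]
width: 0.125
gripper_force: 39.9
scene cup_wheels [408. 303.] 0.84 [ 0.2731 -0.3365  0.165 ]
scene cup_nose [423. 305.] 0.61 [ 0.2615 -0.3672  0.165 ]
scene rail_mouth [277. 214.] 0.92 [ 0.5641 -0.0863  0.165 ]
scene cup_grip [412. 309.] 0.92 [ 0.2397 -0.3275  0.21  ]
top cup_wheels [389. 340.] 0.8 [ 0.2934 -0.361   0.165 ]
top cup_wheels [327. 228.] 0.6 [ 0.5509 -0.2286  0.165 ]
top cup_nose [395. 344.] 0.74 [ 0.2848 -0.3742  0.165 ]
top cup_nose [239. 235.] 0.26 [ 0.539  -0.0263  0.165 ]
top rail_mouth [264. 217.] 0.72 [ 0.5782 -0.0853  0.165 ]
top cup_grip [379. 363.] 0.94 [ 0.2481 -0.3308  0.21  ]
top cup_grip [237. 236.] 0.6 [ 0.5285 -0.0293  0.21  ]
top 0.18 1187 [ 588.4 -246.9] [ 38.7 279.5] 1.1 0.1832
wrist cup_wheels [312. 354.] 0.82 [ 0.5752 -0.0312  0.165 ]
wrist cup_grip [317. 307.] 0.73 [ 0.5279 -0.0298  0.21  ]
wrist 0.115 1671 [526.9 -31.5] [63.9 64.1] 1.7 0.1213
wrist 0.115 2197 [ 567.8 -160.6] [  5.3 155.7] 0.6 0.1224
wrist 0.18 368 [518.7 -31.6] [ 8.  17.7] 2.9 0.1866
wrist 0.18 2820 [ 573.4 -152.9] [11.6 79.1] 1.2 0.1821
```

View pics/c3.png

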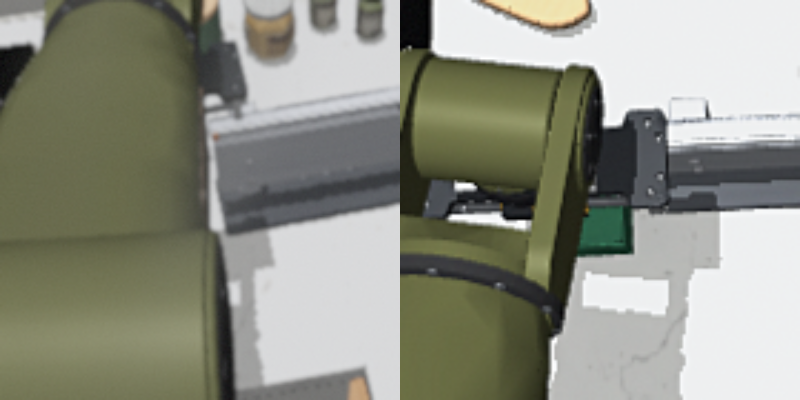

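View pics/wrist1.png

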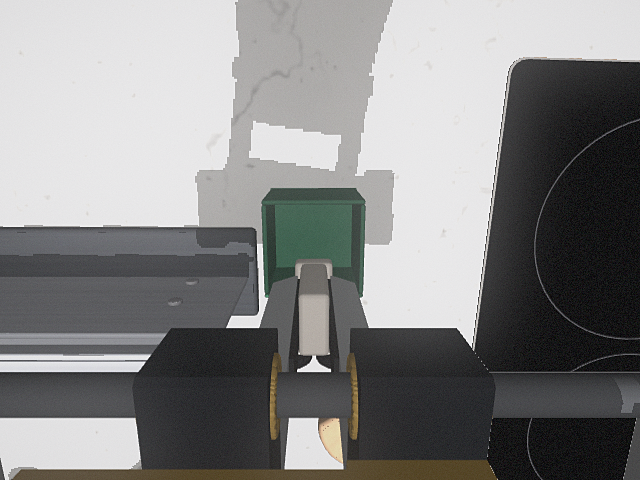

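The scene and top views are mostly blocked by the arm. The wrist view shows the cup square to the rail just off its end: cup at (313,240), rail end at (258,270). I'll fit the rail face from this same view.

```bash
python3 - <<'E'
from h import *
z=np.load("wrist1.npz"); P=cloud(z["K"],z["T"],z["d"])
for lo,hi in((.03,.06),(.06,.1),(.1,.14),(.14,.157),(.172,.18)):
    m=(P[...,0]>.55)&(P[...,0]<.585)&(P[...,1]<-.08)&(P[...,1]>-.39)&(P[...,2]>lo)&(P[...,2]<hi); Q=P[m]
    if len(Q)<50: continue
    for _ in range(4):
        c=np.polyfit(Q[:,1],Q[:,0],1); r=Q[:,0]-np.polyval(c,Q[:,1]); Q=Q[abs(r)<2*r.std()+1e-4]
    print(lo,len(Q),"yaw",-np.degrees(np.arctan(c[0])).round(2),"x@-.235",np.polyval(c,-.235).round(4),"x@-.03",np.polyval(c,-.03).round(4),"std",r.std().round(4),"ymax",P[m][:,1].max())
m=(abs(P[...,2]-.182)<.003)&(P[...,0]>.55); Q=P[m]; b=np.round(Q[:,1]/.004); F=np.array([Q[b==i][Q[b==i][:,0].argmin()] for i in np.unique(b)]); F=F[F[:,1]<-.09]
c=np.polyfit(F[:,1],F[:,0],1); print("top edge",-np.degrees(np.arctan(c[0])),np.polyval(c,[-.235,-.03]),Q[:,1].max())
E
```

```text
0.06 4270 yaw 1.42 x@-.235 0.5706 x@-.03 0.5656 std 0.0002 ymax -0.08255657552688149
0.1 5392 yaw 1.42 x@-.235 0.5706 x@-.03 0.5655 std 0.0003 ymax -0.08263737259107937
0.14 2779 yaw 2.58 x@-.235 0.5736 x@-.03 0.5644 std 0.003 ymax -0.08267898635665995
0.172 1117 yaw 1.45 x@-.235 0.5706 x@-.03 0.5655 std 0.0003 ymax -0.1131255258934587
top edge 1.3668060796739745 [0.56985938 0.56496812] -0.11347911434659985
```

```bash
python3 -m jog '[[[0.05,-0.5,0,0,0],[0.03,-1,0,0,0],[0.02,-0.7,0,0,0],[0.01,-0.4,0,0,0],[0.01,-0.4,0,0,0],[0.01,-0.4,0,0,0],[0.01,-0.4,0,0,0],[0.01,-0.4,0,0,0],[0.01,-0.4,0,0,0],[0.01,-0.4,0,0,0]]]' 40
```

```text
clock: 8.25
tcp_pos: [0.5294, -0.0818, 0.1955]
eef_rot: [0.0, -0.013, 1.0, -0.0]
contact_force: [-0.4, -1.5, -1.6]
width: 0.126
gripper_force: 39.9
```

```bash
python3 -m jog '[[[0.01,-0.4,0,0,0],[0.01,-0.4,0,0,0],[0.01,-0.4,0,0,0],[0.01,-0.4,0,0,0],[0.01,-0.4,0,0,0],[0.01,-0.4,0,0,0],[0.01,-0.4,0,0,0],[0.01,-0.4,0,0,0],[0.01,-0.4,0,0,0],[0,0,0,0,0]]]' 40
```

```text
clock: 9.5
tcp_pos: [0.5302, -0.1178, 0.1954]
eef_rot: [-0.0, -0.013, 1.0, -0.0]
contact_force: [0.3, -0.6, -1.6]
width: 0.126
gripper_force: 39.9
```

```bash
python3 -m jog '[[[0.02,-0.8,0,0,0],[0.02,-0.9,0,0,0],[0.02,-0.9,0,0,0],[0.02,-0.9,0,0,0],[0.02,-0.9,0,0,0],[0.02,-0.9,0,0,0],[0.02,-0.9,0,0,0],[0.02,-0.9,0,0,0],[0.02,-0.9,0,0,0],[0.02,-0.9,0,0,0],[0.02,-0.7,0,0,0],[0.01,-0.3,0,0,0]]]' 40;  python3 -m jog '[[[0,0,0,0,0],[0,0,0,0,0]]]'
```

```text
clock: 11.0
tcp_pos: [0.5325, -0.217, 0.1954]
eef_rot: [-0.0, -0.013, 1.0, 0.0]
contact_force: [-0.0, -1.2, -2.2]
width: 0.125
gripper_force: 39.9
clock: 11.25
tcp_pos: [0.5326, -0.2163, 0.1955]
eef_rot: [0.0, -0.013, 1.0, 0.0]
contact_force: [1.3, 1.3, -1.5]
width: 0.126
gripper_force: 39.9
```

```bash
for i in 1; do python3 -m jog '[[[0.01,-0.3,0,0,0],[0.01,-0.3,0,0,0],[0.01,-0.3,0,0,0],[0,-0.3,0,0,0],[0,0,0,0,0]]]'; done; python3 -m jog '[[[0.01,-0.2,0,0,0],[0.01,-0.2,0,0,0],[0,0,0,0,0]]]';python3 -m jog '[[[0.01,-0.2,0,0,0],[0.01,-0.2,0,0,0],[0,0,0,0,0]]]'
```

```text
clock: 11.88
tcp_pos: [0.5328, -0.2288, 0.1954]
eef_rot: [-0.0, -0.013, 1.0, 0.0]
contact_force: [-0.1, 1.8, -1.5]
width: 0.126
gripper_force: 39.9
clock: 12.25
tcp_pos: [0.5331, -0.2327, 0.1954]
eef_rot: [-0.0, -0.013, 1.0, -0.0]
contact_force: [0.8, 0.5, -2.3]
width: 0.129
gripper_force: 39.9
clock: 12.62
tcp_pos: [0.5332, -0.2367, 0.1954]
eef_rot: [-0.0, -0.013, 1.0, -0.0]
contact_force: [0.2, 0.3, -0.6]
width: 0.126
gripper_force: 39.9
```

```bash
f(){ grep -E 'tcp|contact'; }
python3 -m jog '[[[0.01,-0.2,0,0,0],[0.01,-0.2,0,0,0],[0,0,0,0,0]]]'|f; python3 -m jog '[[[0.01,-0.2,0,0,0],[0.01,-0.2,0,0,0],[0,0,0,0,0]]]'|f; python3 -m jog '[[[0.01,-0.2,0,0,0],[0.01,-0.2,0,0,0],[0,0,0,0,0]]]'|f
```

```text
tcp_pos: [0.5335, -0.2407, 0.1955]
contact_force: [0.4, -0.2, -2.0]
tcp_pos: [0.5336, -0.2447, 0.1954]
contact_force: [0.5, 0.2, -2.4]
tcp_pos: [0.5339, -0.2487, 0.1954]
contact_force: [-1.2, 0.1, -1.2]
```

```bash
f(){ grep -E 'tcp|contact'; }
python3 -m jog '[[[0,-0.2,0,0,0],[0,-0.2,0,0,0],[0,0,0,0,0]]]'|f; python3 -m jog '[[[0,-0.2,0,0,0],[0,-0.2,0,0,0],[0,0,0,0,0]]]'|f; python3 -m jog '[[[0,-0.2,0,0,0],[0,-0.2,0,0,0],[0,0,0,0,0]]]'|f
```

```text
tcp_pos: [0.5338, -0.2527, 0.1954]
contact_force: [-0.0, 0.7, -2.2]
tcp_pos: [0.5338, -0.2567, 0.1954]
contact_force: [0.2, -0.1, -1.3]
tcp_pos: [0.5338, -0.2607, 0.1954]
contact_force: [-0.2, -0.5, -1.4]
```

```bash
f(){ grep -E 'tcp|contact'; }
python3 -m jog '[[[0.01,-0.2,0,0,0],[0,-0.2,0,0,0],[0,0,0,0,0]]]'|f; python3 -m jog '[[[0.01,-0.2,0,0,0],[0,-0.2,0,0,0],[0,0,0,0,0]]]'|f; python3 -m jog '[[[0.01,-0.2,0,0,0],[0,-0.2,0,0,0],[0,0,0,0,0]]]'|f
```

```text
tcp_pos: [0.5339, -0.2647, 0.1954]
contact_force: [-0.2, 0.6, -1.8]
tcp_pos: [0.534, -0.2687, 0.1954]
contact_force: [-0.8, -0.7, -1.5]
tcp_pos: [0.5341, -0.2727, 0.1954]
contact_force: [-0.1, -0.1, -2.2]
```

```bash
f(){ grep -E 'tcp|contact'; }
python3 -m jog '[[[0.01,-0.2,0,0,0],[0,-0.2,0,0,0],[0,0,0,0,0]]]'|f; python3 -m jog '[[[0.01,-0.2,0,0,0],[0,-0.2,0,0,0],[0,0,0,0,0]]]'|f; python3 -m jog '[[[0.01,-0.2,0,0,0],[0,-0.2,0,0,0],[0,0,0,0,0]]]'|f
```

```text
tcp_pos: [0.5342, -0.2767, 0.1954]
contact_force: [-0.1, 0.2, -2.8]
tcp_pos: [0.5344, -0.2804, 0.1954]
contact_force: [-0.6, 1.9, -2.1]
tcp_pos: [0.5344, -0.2841, 0.1955]
contact_force: [-1.8, 6.1, 0.8]
```

Contact is at about y = -0.279 and the spring rate matches the 1.2 N/mm given. I'm pressing to about 10 N.

```bash
f(){ grep -E 'tcp|contact'; }
python3 -m jog '[[[0,-0.2,0,0,0],[0,-0.15,0,0,0],[0,0,0,0,0]]]'|f; python3 -m jog '[[[0,0,0,0,0]]]'|f; python3 -m jog '[[[0,0,0,0,0]]]'|f
```

```text
tcp_pos: [0.5344, -0.2872, 0.1955]
contact_force: [-3.3, 8.7, 1.3]
tcp_pos: [0.5344, -0.2871, 0.1955]
contact_force: [-2.8, 9.3, 1.8]
tcp_pos: [0.5344, -0.2871, 0.1955]
contact_force: [-3.5, 8.5, 1.6]
```

```bash
f(){ grep -E 'tcp|contact'; }
python3 -m jog '[[[0,-0.1,0,0,0],[0,0,0,0,0]]]'|f; python3 -m jog '[[[0,0,0,0,0]]]'|f; python3 -m jog '[[[0,0,0,0,0],[0,0,0,0,0],[0,0,0,0,0]]]'|f
```

```text
tcp_pos: [0.5344, -0.288, 0.1955]
contact_force: [-3.5, 10.3, 2.4]
tcp_pos: [0.5344, -0.288, 0.1955]
contact_force: [-3.6, 10.1, 1.4]
tcp_pos: [0.5344, -0.288, 0.1956]
contact_force: [-4.4, 9.9, 1.7]
```

```bash
f(){ grep -E 'tcp|contact'; }
python3 -m jog '[[[0,0.1,0,0,0],[0,0.1,0,0,0],[0,0.1,0,0,0],[0,0.1,0,0,0],[0,0,0,0,0]]]'|f; python3 -m jog '[[[0,0.1,0,0,0],[0,0.1,0,0,0],[0,0,0,0,0]]]'|f; python3 -m jog '[[[0,0.1,0,0,0],[0,0,0,0,0]]]'|f;python3 -m jog '[[[0,0,0,0,0]]]'|f;python3 -m jog '[[[0,0,0,0,0]]]'|f
```

```text
tcp_pos: [0.5344, -0.2844, 0.1955]
contact_force: [-2.2, 5.5, 0.7]
tcp_pos: [0.5344, -0.2827, 0.1954]
contact_force: [-2.0, 5.1, -0.6]
tcp_pos: [0.5344, -0.2819, 0.1954]
contact_force: [-2.0, 3.4, -0.6]
tcp_pos: [0.5344, -0.282, 0.1954]
contact_force: [-1.0, 3.7, -1.2]
tcp_pos: [0.5345, -0.282, 0.1954]
contact_force: [-2.4, 2.7, -0.3]
```

```bash
f(){ grep -E 'tcp|contact'; }
python3 -m jog '[[[0,0.1,0,0,0],[0,0.1,0,0,0],[0,0,0,0,0]]]'|f;  for i in 1; do python3 -m jog '[[[0,0,0,0,0]]]'|f; python3 -m jog '[[[0,0,0,0,0]]]'|f; python3 -m jog '[[[0,0,0,0,0]]]'|f; done
```

```text
tcp_pos: [0.5345, -0.2801, 0.1955]
contact_force: [-1.2, 2.7, -1.6]
tcp_pos: [0.5344, -0.2801, 0.1954]
contact_force: [-0.5, 2.0, -1.6]
tcp_pos: [0.5345, -0.2801, 0.1955]
contact_force: [-1.0, 2.3, -2.3]
tcp_pos: [0.5345, -0.2801, 0.1955]
contact_force: [-1.9, 2.5, -1.2]
```

```bash
python3 - <<'E'
from h import *
for n in("scene","wrist"):
    im,d=snapshot(n); cv2.imwrite(f"pics/{n}2.png",im[:,:,::-1])
    if n=="wrist":
        P=cloud(*cam(n),d); m=(P[...,0]>.47)&(P[...,0]<.565)&(abs(P[...,1]+.28)<.06)&(P[...,2]>.11)&(P[...,2]<.13); r=cv2.minAreaRect(P[m][:,:2].astype(np.float32)*1000); print(r,np.median(P[m][:,2]))
a=cv2.imread("pics/scene2.png")[150:350,230:430];b=cv2.imread("pics/wrist2.png")
cv2.imwrite("pics/c4.png",np.hstack([cv2.resize(a,(300,300)),cv2.resize(b,(400,300))]))
print(get_obs()["contact_force"],get_obs()["ft_torque"])
E
```

```text
((533.2136840820312, -279.968017578125), (63.13386917114258, 64.13774871826172), 1.6597484350204468) 0.12110915936088218
[-1.64486456  1.52238732 -1.7257799 ] [0.5388338  0.25734866 0.11946333]
```

View pics/c4.png

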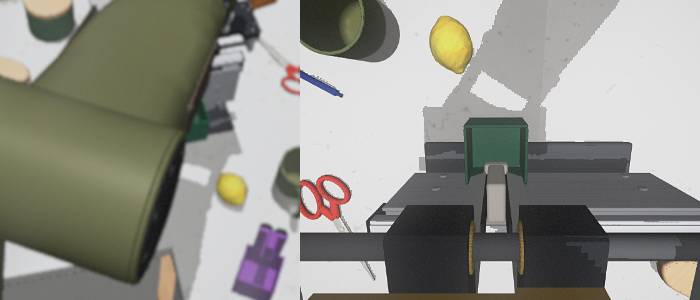

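The wrist view shows the cup hanging in the rail and square to it, green cup at about (497,150) in the composite. Lemon, mug and scissors are undisturbed. About 2 N of preload is left, so I'll ease off further and lower the cup onto the slot's lower lip before releasing.

```bash
f(){ grep -E 'tcp|contact'; }
python3 -m jog '[[[0,0.1,0,0,0],[0,0,0,0,0]]]'|f; python3 -m jog '[[[0,0,0,0,0]]]'|f; python3 -m jog '[[[0,0,-0.1,0,0],[0,0,0,0,0]]]'|f; python3 -m jog '[[[0,0,-0.05,0,0],[0,0,0,0,0]]]'|f;  python3 -m jog '[[[0,0,0,0,0]]]'|f; python3 -m jog '[[[0,0,0,0,0]]]'|f
```

```text
tcp_pos: [0.5345, -0.2791, 0.1955]
contact_force: [-0.6, 1.6, -1.4]
tcp_pos: [0.5345, -0.2791, 0.1954]
contact_force: [-1.1, 1.2, -1.9]
tcp_pos: [0.5346, -0.2791, 0.1945]
contact_force: [-0.1, 1.1, -1.8]
tcp_pos: [0.5345, -0.279, 0.194]
contact_force: [0.6, 1.2, -1.1]
tcp_pos: [0.5345, -0.279, 0.194]
contact_force: [0.9, 0.7, -1.8]
tcp_pos: [0.5345, -0.2791, 0.194]
contact_force: [0.4, 1.6, -1.9]
```

```bash
f(){ grep -E 'tcp|contact'; }
python3 -m jog '[[[0,0,-0.05,0,0],[0,0,0,0,0]]]'|f; python3 -m jog '[[[0,0,-0.05,0,0],[0,0,0,0,0]]]'|f;  python3 -m jog '[[[0,0,0,0,0]]]'|f; python3 -m jog '[[[0,0,0,0,0]]]'|f
```

```text
tcp_pos: [0.5344, -0.279, 0.1934]
contact_force: [0.1, 0.9, -0.8]
tcp_pos: [0.5345, -0.2791, 0.1931]
contact_force: [0.0, 1.4, 1.2]
tcp_pos: [0.5345, -0.2791, 0.1931]
contact_force: [-1.1, 1.3, 1.3]
tcp_pos: [0.5345, -0.2791, 0.1931]
contact_force: [-1.0, 1.6, 1.2]
```

```bash
f(){ grep -E 'tcp|contact'; }
python3 -m jog '[[[0,0.05,0.03,0,0],[0,0,0,0,0]]]'|f; python3 -m jog '[[[0,0,0,0,0]]]'|f; python3 -m jog '[[[0,0,0,0,0]]]'|f; python3 -m jog '[[[0,0,0,0,0]]]'|f; python3 -m jog '[[[0,0,0,0,0]]]'|f
```

```text
tcp_pos: [0.5345, -0.2786, 0.1932]
contact_force: [0.2, 0.1, -0.7]
tcp_pos: [0.5344, -0.2786, 0.1931]
contact_force: [0.7, -0.2, -0.4]
tcp_pos: [0.5344, -0.2785, 0.1931]
contact_force: [-0.2, -0.1, -1.1]
tcp_pos: [0.5345, -0.2785, 0.1932]
contact_force: [-0.5, -0.6, -1.8]
tcp_pos: [0.5345, -0.2785, 0.1932]
contact_force: [0.6, 0.9, -1.1]
```

```bash
f(){ grep -E 'tcp|contact'; }
python3 -m jog '[[[0,-0.04,-0.01,0,0],[0,0,0,0,0]]]'|f; python3 -m jog '[[[0,0,0,0,0]]]'|f; python3 -m jog '[[[0,0,0,0,0]]]'|f; python3 -m jog '[[[0,0,0,0,0]]]'|f
python3 -m jog '[[[0,0,0,0,0.14],[0,0,0,0,0.16],[0,0,0,0,0.18],[0,0,0,0,0.2],[0,0,0,0,0.25],[0,0,0,0,0.3],[0,0,0,0,0.3]]]' 5
```

```text
tcp_pos: [0.5345, -0.2788, 0.1932]
contact_force: [1.1, 1.2, -0.9]
tcp_pos: [0.5345, -0.2788, 0.1931]
contact_force: [-0.7, 2.2, 0.0]
tcp_pos: [0.5344, -0.2789, 0.1931]
contact_force: [-0.3, 2.0, -0.8]
tcp_pos: [0.5345, -0.2789, 0.1932]
contact_force: [-0.5, 1.9, 0.3]
clock: 24.98
tcp_pos: [0.5345, -0.2789, 0.1931]
eef_rot: [-0.0, -0.013, 1.0, 0.0]
contact_force: [0.1, -0.7, 0.1]
width: 0.299
gripper_force: 0.0
```

```bash
python3 - <<'E'
from h import *
K,T=cam("wrist"); im,d=snapshot("wrist"); cv2.imwrite("pics/w3.png",im[:,:,::-1])
P=cloud(K,T,d); m=(P[...,0]>.47)&(P[...,0]<.565)&(abs(P[...,1]+.28)<.06)&(P[...,2]>.11)&(P[...,2]<.13); r=cv2.minAreaRect(P[m][:,:2].astype(np.float32)*1000); print(r,np.median(P[m][:,2]))
m=(P[...,0]>.47)&(P[...,0]<.56)&(abs(P[...,1]+.28)<.012)&(P[...,2]>.205)&(P[...,2]<.235)
if m.sum()>9: print(cv2.minAreaRect(P[m][:,:2].astype(np.float32)*1000),m.sum())
E
```

```text
((533.8380126953125, -278.5584411621094), (62.675235748291016, 64.17729949951172), 1.711922287940979) 0.11784208124075804
((533.6461791992188, -278.591552734375), (26.34523582458496, 12.031059265136719), 1.8640496730804443) 2333
```

View pics/w3.png

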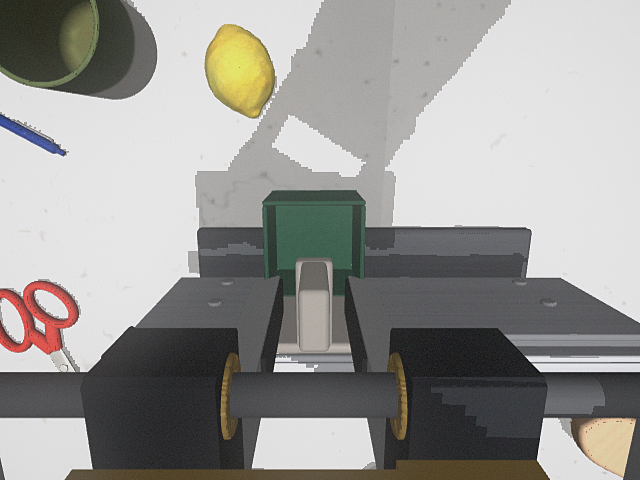

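The fingers are open clear of the grip, which sits at (316,300). The cup hangs upright at y = -278.6 mm, only about 0.2 mm from where it was held, so it didn't spring back. I'm retreating straight up.

```bash
python3 -m jog '[[[0,0,0.5,0,0.3],[0,0,1,0,0.3],[0,0,2,0,0.3],[0,0,3,0,0.3],[0,0,3,0,0.3],[0,0,3,0,0.3],[-2,0,2,0,0.3],[0,0,0,0,0.3],[0,0,0,0,0.3]]]'
python3 - <<'E'
from h import *
K,T=cam("wrist"); im,d=snapshot("wrist")
P=cloud(K,T,d)
for lo,hi in((.11,.13),(.215,.235)):
    m=(P[...,0]>.47)&(P[...,0]<.562)&(abs(P[...,1]+.28)<.06)&(P[...,2]>lo)&(P[...,2]<hi); print(cv2.minAreaRect(P[m][:,:2].astype(np.float32)*1000),np.median(P[m][:,2]))
for l in("cup_wheels","cup_nose"):print([ (x["centre"],x["confidence"]) for x in landmark_of(l,"wrist")][:2])
cv2.imwrite("pics/w4.png",im[:,:,::-1])
E
```

```text
clock: 26.15
tcp_pos: [0.5147, -0.2788, 0.3374]
eef_rot: [-0.0, -0.013, 1.0, 0.0]
contact_force: [-0.2, 0.6, -0.9]
width: 0.301
gripper_force: 0.0
((532.53173828125, -278.8081970214844), (59.845272064208984, 63.6734619140625), 1.8914998769760132) 0.11801960488889196
((533.5524291992188, -278.81463623046875), (25.86216926574707, 11.110289573669434), 1.5060447454452515) 0.22457941002460333
[([314.4, 293.7], 0.55)]
[([289.7, 293.5], 0.7), ([315.6, 218.8], 0.55)]
```

View pics/w4.png

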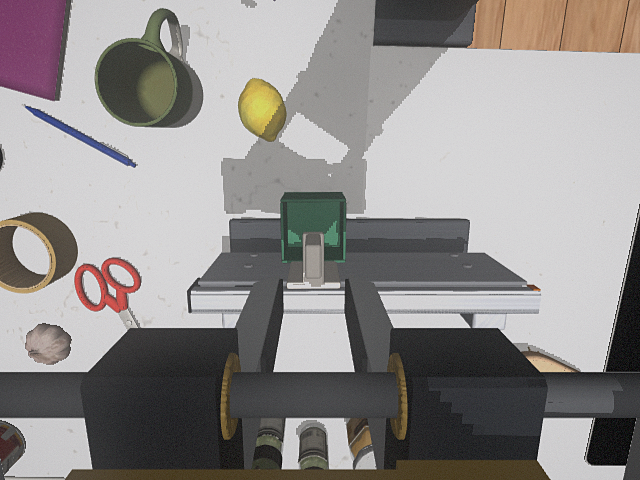

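The cup hangs upright at (313,235) with its y unchanged. The gripper is clear of it, and the mug and lemon are where they were. I'm handing the job in.

```bash
python3 -c "
from bench import *
print(finish_job())"
```

```text
the job is handed in; nothing more can be done
None
```

The green cup is hanging upright in the rail against the stop, pressed home at about 10 N, eased off and released about 0.2 mm from where it was held; the job is handed in (about 26 s of the 64 s), and no verdict came back.

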